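Park the tube rotator's wheel with the red spoke up

ROBOT

A 6-joint arm with a two-finger parallel gripper is mounted at the origin on the work surface. World frame = base frame: x ahead of the robot, y to its left, z up, the work surface at z = 0. Lengths are in mm, angles in rad, forces in N, time in s.
With the tool pointing down it reaches from about 400 to 925 mm from the base axis. Payload 12.5 kg.
Tool frame: the origin (TCP) lies between the finger pads; the fingertips stand 25 mm ahead of it and the grasp point (between the pads) lies 6 mm ahead of it; z points along the fingers, y is the line along which they close (so a half turn about z gives the same grasp; the last joint's range is limited). The gripper opens to 95 mm and grips with 3 to 60 N. Pads are 20 mm wide; open, the fingers measure 119 mm over their backs; the gripper's body (75 mm by 180 mm) begins 59 mm behind the grasp point.
Start: joints at [1.001, 0.491, 1.559, -0, 1.092, -0.106], TCP at [279.58, 558.998, 239.661] pointing down, gripper open.
Joint ranges: [-3.1, 3.1], [-0.84, 2.19], [0.05, 2.79], [-1.13, 4.28], [0.06, 2.93], [-2.69, 2.69]. Speed limits (rad/s): [2.22, 2.22, 2.79, 3.14, 3.14, 3.14].

INTERFACE

Orientations are given as a unit quaternion [x, y, z, w].
In Python, from bench import r gives the robot as it stands.
- The arm moves only by the tool move_arm, never from a script. Its arguments are lists of equal length, an entry for each row: "dp": the shift along the world's x, y, z in cm, a list of three; "angular": the turn, a rotation vector about the world's x, y, z in rad, a list of three. A call has 1 to 8 rows; each row shifts and turns the commanded pose from where the row before left it; what a row does not reach is not made up. A row lasts 1/8 s, in which the tool goes at most 62.5 mm and 10.7 degrees, less where a joint would pass 70% of its speed; a pose out of reach is approached as far as the arm can. A call with a gripper value outside its range is refused whole. "gripper" is the finger opening in cm, from 0 to 9.51, set as the call begins (left out, the last holds). The fingers move at their own pace and stop on an object; "grip_force" is the grip in N (left out, the last holds). Time passes only in rows, so rows that do not move let the fingers close. It gives the time, the measured TCP pose, the force, the opening and the grip force at its end, in the units of the state.
- r.read_state(): the state, without advancing time (a new reading comes with each control period).
- r.camera(name): name is "scene" or "side" or "wrist"; returns the picture (400x640x3 uint8, red, green, blue); there is no depth.
- r.camera_info(name): a dict with "fov_y" (degrees; the focal length in pixels is half the picture's height over the tangent of half this angle, whatever the lens; pixels are square), "cx", "cy" (the principal point, pixels), "k1" (the pictures are not rectified: a ray, as slopes to the right and down, at radius r is drawn at 1 + k1 r^2 times it, then the intrinsics apply), "origin" and "attitude" of the camera in the world. Camera axes: x right, y down, z forward; pixel columns grow to the right and rows downward; lengths in mm; the calibration is good to about 2 mm. A picture is of the moment at which its call begins: read the wrist's pose just before it. camera_info takes no time and is no camera call; for the wrist camera it gives the pose at the moment of the call.
- r.finish_job(): hands the job in; it is judged then, once.
The state is a dict: "t": time; "joint_pos": joint angles; "joint_vel": joint speeds; "joint_torque": joint torques, N m; "ee_pos": TCP position; "tool_rot": TCP orientation; "contact_force": force on the tool from outside, world axes, zero at the start; "ft_torque": the same for the moment, N m; "opening": finger opening in mm; "finger_force": force on a finger pad.
Only numpy, scipy, OpenCV 4.12 (cv2) and the standard library are available. Lean on these libraries where they do the work, as an engineer would, in place of code of your own. Each camera call takes 0.05 s, during which the arm holds its last target. There are 200 camera calls.

TASK

Park the tube rotator for unloading: with the fingertips, gently push its spokes round, one after another, until the red spoke points straight up, then take the hand away. Only push, do not grip the wheel, and do not shift the rotator or disturb the other things on the bench.

Things in the scene. Friction and masses are not known exactly. Their poses are not given: they have to be found in the camera images.
- rotator: tube rotator standing loose on the bench (about 4 kg): white base 170 (x) x 220 (y) x 34 mm high; behind the wheel a 60 x 60 mm column and a blue motor head 76 mm in diameter, up to 213 mm high. Origin under the centre of the base; its level x axis is parallel to the wheel's axle and points from wheel to column; its level y axis lies in the wheel's plane; z is up
- wheel: upright wheel of six spokes, 60 degrees apart, on the rotator's -x side; turns either way without limit. Origin at the hub centre, 175 mm above the bench; x axis: the axle (as the rotator's x); z axis: along the red spoke, outward. One spoke is red all over, five are metal with black caps. Balanced, in a stiff bearing: it stays where it is left; 1 to 2 N sideways at a cap turns it
- red_tip (a point): centre of the red spoke's outer end, 135 mm from the hub centre (all spokes reach as far); 310 mm above the bench when it points straight up. z axis: outward along the spoke. The outer 32 mm of each spoke is a round cap 18 mm in diameter
- ring (a point): point on the red spoke 67 mm from the hub centre, where a white ring with small capped tubes links the spokes. The ring lies 62 to 83 mm from the hub centre, tubes stand out up to 25 mm to the front; outside it the spokes stand free (bars 12 mm wide, then the caps)
- rack: bystander: blue test-tube rack 90 x 130 x 50 mm with five capped tubes (104 mm tall) in it; origin under its centre
- bottle: bystander: amber reagent bottle with blue cap, diameter 60 mm, 130 mm tall; origin under its centre
- beaker: bystander: empty glass beaker, diameter 66 mm, 85 mm tall; origin under its centre
- dishes: bystander: stack of three petri dishes, diameter 90 mm, 45 mm tall; origin under its centre
- tipbox: bystander: box of yellow pipette tips, 87 x 122 mm, 59 mm tall; origin under its centre
- timer: bystander: small white bench timer 60 x 70 x 16 mm; origin under its centre

How it is judged (in metres and radians):
On the way, in this order (a step that is already met when the one before it is completed fails the run):
1. the fingers push on the wheel while the red spoke is still well away from upright (contact force between the fingers and wheel above 0.3 N and angle between red_tip's own z axis and vertical above 0.4 rad), for 0.05 s.
2. the red spoke points straight up (angle between red_tip's own z axis and vertical below 0.087 rad and height (world z) of red_tip above 0.28 m), for 0.2 s.
At the end, for the whole second after the job is handed in: the red spoke points straight up within 5 degrees, the wheel is still, and the rotator and the bystanders are within 25 mm of where they began (all of step 2 and angular speed of wheel below 0.05 rad/s and distance of each of rotator, rack, bottle, beaker, dishes, tipbox, timer from where it was at the start of the episode below 0.025 m); the robot touches nothing.
It fails at once if the rotator is shoved or lifted: it moves more than 25 mm or tips more than 6 degrees (distance of rotator from where it was at the start of the episode above 0.025 m or height (world z) of rotator above 0.01 m or angle between rotator's own z axis and vertical above 0.1 rad).
It fails at once if the fingers bear on the wheel with more than 30 N (pinched, or pushed roughly) (contact force between the fingers and wheel above 30 N).
It fails at once if a bystander is moved more than 25 mm, lifted or tipped (distance of any of rack, bottle, beaker, dishes, tipbox, timer from where it was at the start of the episode above 0.025 m or height (world z) of any of rack, bottle, beaker, dishes, tipbox, timer above 0.012 m or angle between any of rack, bottle, beaker, dishes, tipbox, timer's own z axis and vertical above 0.3 rad).
It also fails if it takes over 72 s, if anything falls off the work surface, if the arm or the gripper's body presses on something with over 40 N, if the wrist force passes 120 N, or if a joint passes its speed limit or range.

## Working session

There is one attempt and no reset: what is moved stays moved. The work goes in short steps, Python scripts to look and compute and a tool call to move; the robot and the scene stay as the last step left them, time stands still between calls to the robot, and variables do not carry over. Pictures are saved under pics/ and viewed, at most 10 in all, crops included, and the job is handed in when it is done.

Besides the shell and the picture viewer there is one more tool, called after "Emit:" as name(argument=value, ...), one argument or row to a line, values as JSON. move_arm: Moves the arm, as the interface text tells. Its arguments: {"type":"object","properties":{"dp":{"type":"array","items":{"type":"array","items":{"type":"number"}}},"angular":{"type":"array","items":{"type":"array","items":{"type":"number"}}},"gripper":{"type":"number"},"grip_force":{"type":"number"}},"required":["dp","angular"]}

```bash
mkdir -p pics
cat > h.py <<'E'
import numpy as np,cv2
from scipy.spatial.transform import Rotation as R
from bench import r
def cam(n):
    i=r.camera_info(n); im=r.camera(n); return im,i
def att(i):
    a=np.array(i["attitude"],float); return a if a.shape==(3,3) else R.from_quat(a).as_matrix()
def ray(i,u,v):
    f=200/np.tan(np.radians(i["fov_y"])/2); k=i["k1"]
    K=np.array([[f,0,i["cx"]],[0,f,i["cy"]],[0,0,1.]])
    p=cv2.undistortPoints(np.array([[[u,v]]],float),K,np.array([k,0,0,0.]))[0,0]
    d=att(i)@np.array([p[0],p[1],1]); return np.array(i["origin"],float),d/np.linalg.norm(d)
def plane(i,u,v,z):
    o,d=ray(i,u,v); return o+d*(z-o[2])/d[2]
def tri(a,b):
    (o1,d1),(o2,d2)=a,b
    s=np.linalg.lstsq(np.c_[d1,-d2],o2-o1,rcond=None)[0]
    p,q=o1+s[0]*d1,o2+s[1]*d2; return (p+q)/2,np.linalg.norm(p-q)
E
python3 - <<'E'
from h import *
for n in("scene","side"):
    im,i=cam(n); cv2.imwrite(f"pics/{n}0.png",im[:,:,::-1]); np.save(f"pics/{n}0.npy",im); print(n,i)
print(r.read_state())
E
```

```text
scene {'fov_y': 54.683073918300956, 'cx': 321.76020049309625, 'cy': 199.63293972656635, 'k1': -0.0894339722917724, 'origin': array([1188.44777944,  282.62500068,  805.3183197 ]), 'attitude': array([ 0.50261185,  0.76793845, -0.32874724, -0.2226592 ])}
side {'fov_y': 43.063807745108285, 'cx': 317.2273412141994, 'cy': 192.30418744034444, 'k1': -0.08538004227136606, 'origin': array([  178.00118666, -1069.62079585,   962.53916211]), 'attitude': array([ 0.86273448, -0.167084  ,  0.08461947, -0.46969319])}
{'t': 0.1, 'joint_pos': array([ 1.00137730e+00,  4.91493690e-01,  1.55938625e+00, -1.88147301e-06,
        1.09169687e+00, -1.05627721e-01]), 'joint_vel': array([-6.17584371e-04, -7.12877823e-04,  7.06057871e-04,  2.85102401e-04,
        6.42345200e-04,  9.61621682e-05]), 'joint_torque': array([ 1.96775130e-03, -6.13632131e+01, -2.58602500e+01,  6.93828450e-02,
        4.71346546e-02, -6.53179723e-05]), 'ee_pos': array([279.48216909, 558.81940921, 239.12442085]), 'tool_rot': array([ 2.29822395e-01,  9.73232462e-01, -4.64593861e-04, -1.62165997e-04]), 'contact_force': array([-0.16517287, -0.6827611 , -0.65114468]), 'ft_torque': array([-0.04175405, -0.03983794, -0.00077535]), 'finger_force': 0.0, 'opening': 94.97778996665082}
```

View pics/scene0.png

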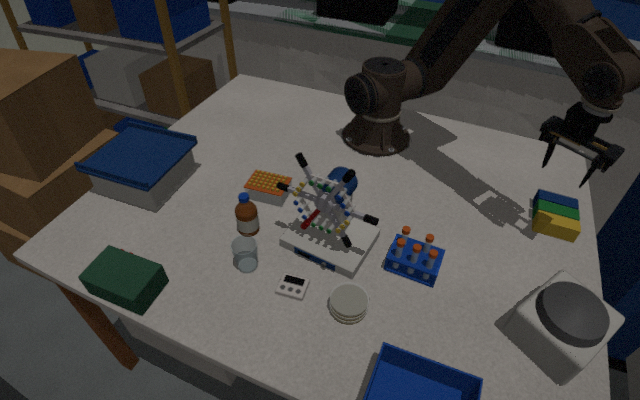

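View pics/side0.png

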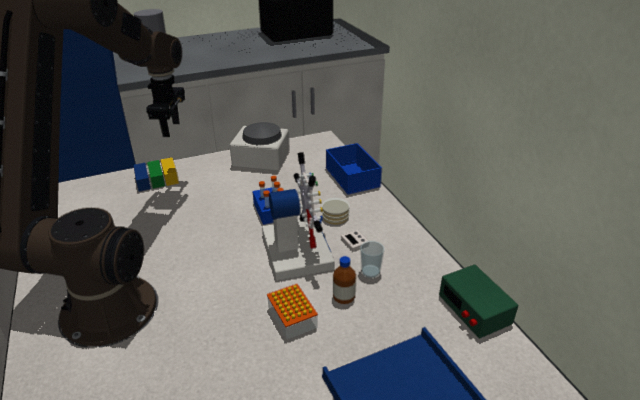

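The scene view shows the wheel facing the camera: hub about (325,200), and the red spoke pointing down-left, tip about (306,226). In the side view the red spoke is at (312,240), with the wheel near (305,200). Next, zoomed crops for the exact pixels.

Run:
```python
from h import *
a=np.load("pics/scene0.npy")[140:280,225:455];b=np.load("pics/side0.npy")[145:285,240:400]
g=lambda x,s:np.clip(cv2.resize(x,None,fx=s,fy=s,interpolation=cv2.INTER_CUBIC).astype(float)*1.6,0,255).astype(np.uint8)[:,:,::-1]
cv2.imwrite("pics/a.png",g(a,3.4));cv2.imwrite("pics/b.png",g(b,4))
```

```text
(no output)
```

View pics/a.png

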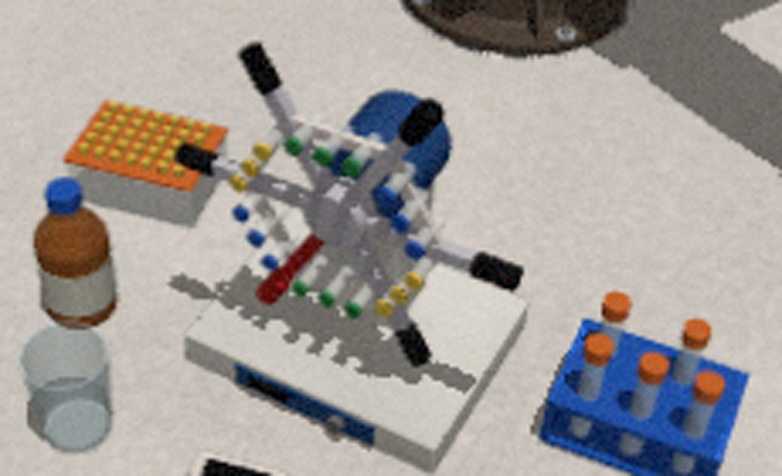

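View pics/b.png

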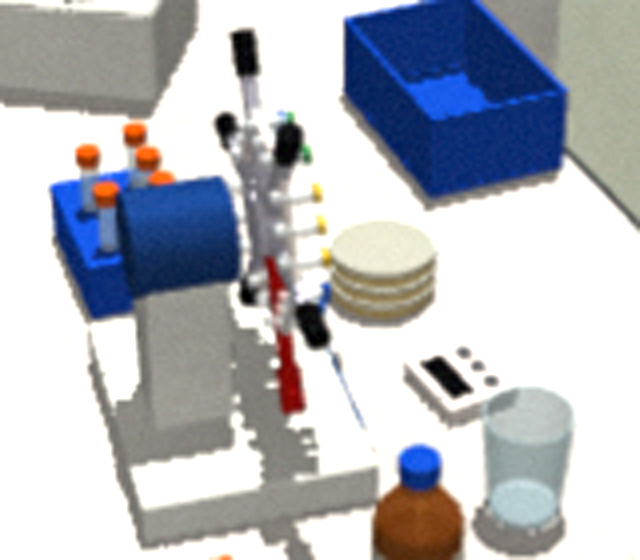

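The crops show all six spoke ends clearly. I'll triangulate them.

Run:
```python
from h import *
S=r.camera_info("scene");T=r.camera_info("side")
sc=dict(A=(250,48),B=(432,107),C=(520,275),D=(421,360),R=(264,296),E=(180,155))
si=dict(A=(289,128),B=(243,34),C=(223,118),D=(249,298),R=(291,411),E=(316,338))
P={}
for k in sc:
    u,v=sc[k];x,y=si[k]
    P[k],e=tri(ray(S,225+u/3.4,140+v/3.4),ray(T,240+x/4,145+y/4)); print(k,P[k].round(),e.round(1))
M=np.array(list(P.values()));c=M.mean(0);n=np.linalg.svd(M-c)[2][2];n*=np.sign(n[0]);print("c",c,"n",n,"yaw",np.degrees(np.arctan2(n[1],n[0])))
nh=np.array([n[0],n[1],0]);nh/=np.linalg.norm(nh); t=np.cross([0,0,1],nh)
for k in P: d=P[k]-c; print(k,np.linalg.norm(d).round(),"horiz",(d@t).round(),"z",d[2].round(),"ang from up",np.degrees(np.arctan2(d@t,d[2])).round(1),"off",(d@nh).round(1))
# base edges, plane z=34
for uv in((186,335),(430,455),(527,297)): print("base",plane(S,225+uv[0]/3.4,140+uv[1]/3.4,34).round())
for n_,uv,z in(("bottlecap",(65,190),130),("beaker",(68,345),85),("rack t",(615,300),104),("rack t",(597,345),104),("rack t",(708,382),104),("tipbox",(150,140),59)): print(n_,plane(S,225+uv[0]/3.4,140+uv[1]/3.4,z).round())
print("dishes",plane(S,349,297,45).round(),"timer",plane(S,293,285,16).round())
```

```text
A [567. -34. 291.] 2.1
B [581.  96. 292.] 2.8
C [589. 169. 182.] 0.8
D [583. 105.  59.] 0.1
R [567. -29.  55.] 3.4
E [560. -98. 169.] 3.5
c [574.45066327  34.70187708 174.61066261] n [ 0.99379669 -0.11119976  0.00166082] yaw -6.3844898697958055
A 135.0 horiz -69.0 z 116.0 ang from up -30.8 off 0.2
B 133.0 horiz 61.0 z 118.0 ang from up 27.5 off -0.4
C 135.0 horiz 135.0 z 7.0 ang from up 87.0 off -0.4
D 136.0 horiz 71.0 z -116.0 ang from up 148.4 off 1.0
R 136.0 horiz -64.0 z -120.0 ang from up -151.8 off -0.4
E 134.0 horiz -133.0 z -5.0 ang from up -92.2 off -0.0
base [613. -76.  34.]
base [643. 136.  34.]
base [468. 154.  34.]
bottlecap [ 594. -183.  130.]
beaker [ 694. -125.   85.]
rack t [510. 226. 104.]
rack t [557. 225. 104.]
rack t [559. 304. 104.]
tipbox [ 446. -198.   59.]
dishes [714. 155.  45.] timer [719.  14.  16.]
```

Plan, with everything measured:
- The hub is at (574,35,175) and the wheel normal is at yaw -6.4°.
- The red spoke is at -152° from up, so the shortest way is +152°, with the top of the wheel moving toward +y.
- This takes three pushes on the spoke at about -31°, using the closed fingers from above.

First I'll raise the arm and travel.

Emit:
move_arm(
  dp=[
    [0,0,6],
    [0,0,6],
    [2,-4.5,0],
    [2,-4.5,0],
    [2,-4.5,0],
    [2,-4.5,0],
    [2,-4.5,0],
    [2,-4.5,0],
  ],
  angular=[
    [0,0,0],
    [0,0,0],
    [0,0,-0.087],
    [0,0,-0.087],
    [0,0,-0.087],
    [0,0,-0.087],
    [0,0,-0.087],
    [0,0,-0.087],
  ],
  gripper=0,
)

```text
t: 1.1
ee_pos: [399.9, 287.5, 359.5]
tool_rot: [0.474, 0.88, -0.0, -0.0]
contact_force: [1.5, 0.5, 0.5]
opening: 20.4
finger_force: 0.0
```

Emit:
move_arm(
  dp=[
    [2,-4.5,0],
    [2,-4.5,0],
    [2,-4.5,0],
    [2,-4.5,0],
    [2,-4.5,0],
    [2,-4.5,0],
    [2,-4.5,0],
    [2,-4.5,0],
  ],
  angular=[
    [0,0,-0.087],
    [0,0,-0.087],
    [0,0,-0.087],
    [0,0,-0.087],
    [0,0,-0.087],
    [0,0,-0.087],
    [0,0,-0.087],
    [0,0,-0.087],
  ],
)

```text
t: 2.1
ee_pos: [559.9, -72.6, 359.4]
tool_rot: [0.746, 0.666, -0.0, -0.0]
contact_force: [0.6, 0.7, 1.0]
opening: 0.7
finger_force: 0.0
```

Emit:
move_arm(
  dp=[
    [0,0,-2.4],
    [0,0,-2.4],
    [0,0,-2.4],
    [0.1,0.9,0],
    [0.1,0.9,0],
    [0.1,0.9,0],
    [0.1,0.9,0],
    [0.1,0.9,0],
  ],
  angular=[
    [0,0,0],
    [0,0,0],
    [0,0,0],
    [0,0,0],
    [0,0,0],
    [0,0,0],
    [0,0,0],
    [0,0,0],
  ],
)

```text
t: 3.1
ee_pos: [564.7, -25.3, 288.0]
tool_rot: [0.745, 0.667, 0.0, 0.0]
contact_force: [-0.2, -1.3, 2.1]
opening: 0.4
finger_force: 0.8
```

Run:
```python
from h import *
im,i=cam("scene");cv2.imwrite("pics/c.png",cv2.resize(np.clip(im[100:270,225:425]*1.6,0,255).astype(np.uint8),None,fx=3.4,fy=3.4)[:,:,::-1])
```

```text
(no output)
```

View pics/c.png

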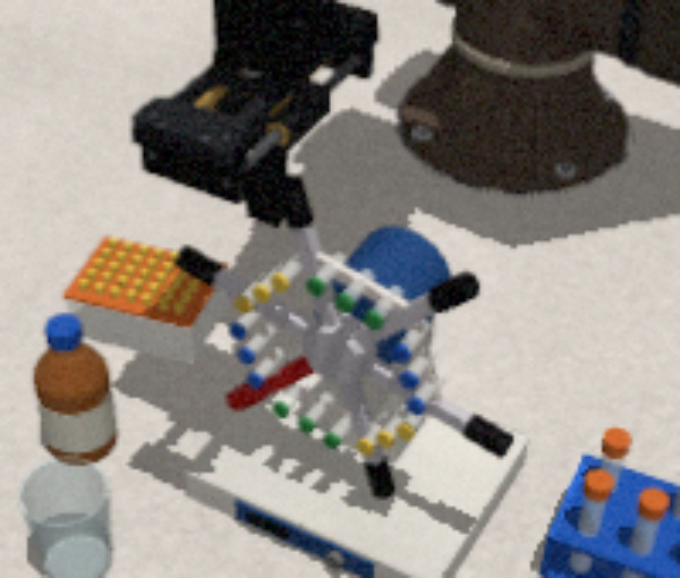

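The view shows the fingers at about (265,195) in the crop, against the cap. The wheel has turned as planned and the base hasn't moved. I'll continue the stroke, then lift and return for the next spoke.

Emit:
move_arm(
  dp=[
    [0.1,1.1,0],
    [0.1,1.1,0],
    [0.1,1.1,0],
    [0.2,1.1,0],
    [0.1,1.1,0],
    [0.1,1.1,0],
    [0.1,1.1,0],
    [0.2,1.1,0],
  ],
  angular=[
    [0,0,0],
    [0,0,0],
    [0,0,0],
    [0,0,0],
    [0,0,0],
    [0,0,0],
    [0,0,0],
    [0,0,0],
  ],
)

```text
t: 4.15
ee_pos: [574.6, 62.7, 287.6]
tool_rot: [0.745, 0.667, -0.0, -0.0]
contact_force: [0.1, -2.6, 0.5]
opening: 0.4
finger_force: 0.7
```

Emit:
move_arm(
  dp=[
    [0,0,0],
    [0,-0.5,2],
    [0,0,5],
    [-0.4,-4.3,0],
    [-0.5,-4.3,0],
    [-0.5,-4.3,0],
    [0,0,0],
    [0,0,0],
  ],
  angular=[
    [0,0,0],
    [0,0,0],
    [0,0,0],
    [0,0,0],
    [0,0,0],
    [0,0,0],
    [0,0,0],
    [0,0,0],
  ],
)

```text
t: 5.15
ee_pos: [560.6, -71.8, 357.7]
tool_rot: [0.745, 0.667, 0.0, -0.0]
contact_force: [0.1, 0.4, -0.1]
opening: 0.5
finger_force: 0.0
```

```bash
cat >> h.py <<'E'
H=np.array([574.5,34.7,174.6]);N=np.array([.9938,-.1112,0]);Tt=np.array([.1112,.9938,0])
def red(tag):
    im,i=cam("scene"); hsv=cv2.cvtColor(im,cv2.COLOR_RGB2HSV)
    m=(((hsv[:,:,0]<6)|(hsv[:,:,0]>172))&(hsv[:,:,1]>150)&(hsv[:,:,2]>40)).astype(np.uint8); m[:,:225]=0;m[:,455:]=0;m[:95]=0;m[280:]=0
    n,l,s,c=cv2.connectedComponentsWithStats(m); k=1+np.argmax(s[1:,4]); v,u=np.nonzero(l==k)
    Q=[]
    for a,b in zip(u,v):
        o,d=ray(i,a,b); p=o+d*((H-o)@N)/(d@N)-H; Q.append((p@Tt,p[2]))
    Q=np.array(Q); vx,vy,x0,y0=cv2.fitLine(Q.astype(np.float32),cv2.DIST_L2,0,.01,.01).ravel()
    w=np.array([vx,vy]); w*=np.sign(w@Q.mean(0)); 
    print(tag,"px",len(u),"angle(centroid)",np.degrees(np.arctan2(*Q.mean(0))).round(1),"fit",np.degrees(np.arctan2(*w)).round(1),"rmax",np.linalg.norm(Q,axis=1).max().round(),"base offset t",(x0-y0*vx/vy).round(1))
    return im
E
python3 -c "
from h import *
im=red('p1');print(r.read_state()['ee_pos'])"
```

```text
p1 px 114 angle(centroid) -91.0 fit -100.4 rmax 139.0 base offset t -102.0
[560.6419514  -71.42539188 357.71704944]
```

The first push brought red from -152° to about -91°. The second push is the same stroke.

Emit:
move_arm(
  dp=[
    [0,0,-2.4],
    [0,0,-2.4],
    [0,0,-2.4],
    [0.1,0.9,0],
    [0.1,0.9,0],
    [0.1,0.9,0],
    [0.1,0.9,0],
    [0.1,0.9,0],
  ],
  angular=[
    [0,0,0],
    [0,0,0],
    [0,0,0],
    [0,0,0],
    [0,0,0],
    [0,0,0],
    [0,0,0],
    [0,0,0],
  ],
)

```text
t: 6.2
ee_pos: [565.7, -26.3, 286.0]
tool_rot: [0.745, 0.667, 0.0, 0.0]
contact_force: [-0.4, -0.8, 1.4]
opening: 0.8
finger_force: 0.8
```

Emit:
move_arm(
  dp=[
    [0.1,1.1,0],
    [0.1,1.1,0],
    [0.1,1.1,0],
    [0.2,1.1,0],
    [0.1,1.1,0],
    [0.1,1.1,0],
    [0.1,1.1,0],
    [0.2,1.1,0],
  ],
  angular=[
    [0,0,0],
    [0,0,0],
    [0,0,0],
    [0,0,0],
    [0,0,0],
    [0,0,0],
    [0,0,0],
    [0,0,0],
  ],
)

```text
t: 7.2
ee_pos: [575.6, 61.7, 285.6]
tool_rot: [0.745, 0.667, -0.0, -0.0]
contact_force: [-0.7, -2.0, 0.5]
opening: 0.6
finger_force: 0.7
```

Emit:
move_arm(
  dp=[
    [0,0,0],
    [0,-0.5,2],
    [0,0,5],
    [-0.4,-4.3,0],
    [-0.5,-4.3,0],
    [-0.5,-4.3,0],
    [0,0,0],
    [0,0,0],
  ],
  angular=[
    [0,0,0],
    [0,0,0],
    [0,0,0],
    [0,0,0],
    [0,0,0],
    [0,0,0],
    [0,0,0],
    [0,0,0],
  ],
)

```text
t: 8.2
ee_pos: [561.6, -72.9, 355.7]
tool_rot: [0.745, 0.667, 0.0, -0.0]
contact_force: [-0.5, -0.6, -0.1]
opening: 0.4
finger_force: 0.0
```

```bash
python3 -c "
from h import *
im=red('p2');print(r.read_state()['ee_pos']);cv2.imwrite('pics/d.png',cv2.resize(np.clip(im[100:270,225:425]*1.6,0,255).astype(np.uint8),None,fx=3.4,fy=3.4)[:,:,::-1])"
```

```text
p2 px 169 angle(centroid) -32.1 fit -27.4 rmax 137.0 base offset t -9.8
[561.64679319 -72.43125151 355.72428342]
```

View pics/d.png

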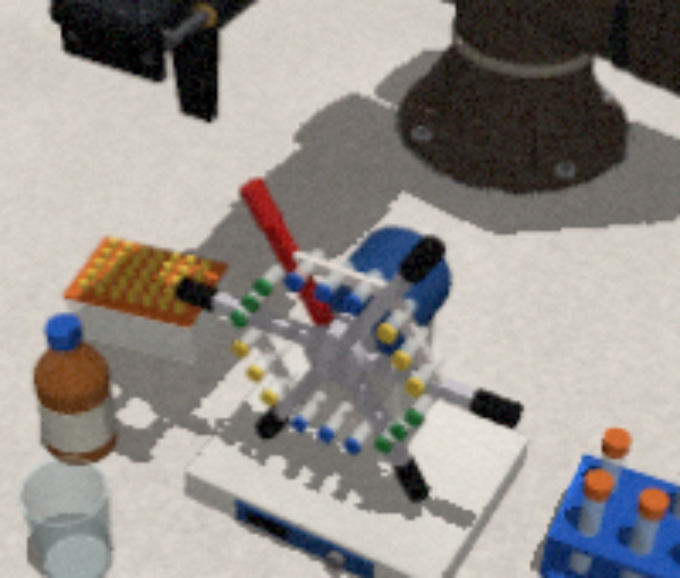

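Red now points up-left, with its tip at about (253,185) in the crop, roughly -31°. For the third push I'll stop just short of upright and measure.

Emit:
move_arm(
  dp=[
    [0,0,-2.4],
    [0,0,-2.4],
    [0,0,-2.2],
    [0.1,0.9,0],
    [0.1,0.9,0],
    [0.1,0.9,0],
    [0.1,0.9,0],
    [0.1,0.9,0],
  ],
  angular=[
    [0,0,0],
    [0,0,0],
    [0,0,0],
    [0,0,0],
    [0,0,0],
    [0,0,0],
    [0,0,0],
    [0,0,0],
  ],
)

```text
t: 9.25
ee_pos: [566.7, -27.3, 286.0]
tool_rot: [0.745, 0.667, 0.0, 0.0]
contact_force: [0.2, -1.3, 0.9]
opening: 0.4
finger_force: 0.8
```

Emit:
move_arm(
  dp=[
    [0.1,0.9,0],
    [0.1,0.9,0],
    [0.1,0.9,0],
    [0.1,0.9,0],
    [0,0,0],
    [0,0,0],
  ],
  angular=[
    [0,0,0],
    [0,0,0],
    [0,0,0],
    [0,0,0],
    [0,0,0],
    [0,0,0],
  ],
)

```text
t: 10.0
ee_pos: [570.5, 8.1, 285.5]
tool_rot: [0.745, 0.667, -0.0, -0.0]
contact_force: [-0.4, 0.6, -0.7]
opening: 0.6
finger_force: 0.0
```

```bash
python3 -c "
from h import *
im=red('p3');p=r.read_state()['ee_pos'];print(p,(p-H)@Tt)"
```

```text
p3 px 196 angle(centroid) -3.3 fit 0.6 rmax 139.0 base offset t -6.9
[570.52984707   7.91268145 285.5684547 ] -27.062718184221982
```

Red is close to upright (about -3°). I'll take the hand clear, then measure the tip in both views.

Emit:
move_arm(
  dp=[
    [-0.2,-2,0],
    [0,0,4],
    [0,0,4],
    [0,-4,0],
    [0,0,0],
    [0,0,0],
  ],
  angular=[
    [0,0,0],
    [0,0,0],
    [0,0,0],
    [0,0,0],
    [0,0,0],
    [0,0,0],
  ],
)

```text
t: 10.8
ee_pos: [568.3, -52.6, 365.3]
tool_rot: [0.746, 0.666, -0.0, -0.0]
contact_force: [0.3, 0.4, 0.6]
opening: 0.4
finger_force: 0.0
```

```bash
python3 -c "
from h import *
im=red('end')
s,_=cam('side')
f=lambda x:cv2.resize(np.clip(x*1.6,0,255).astype(np.uint8),None,fx=4,fy=4,interpolation=cv2.INTER_CUBIC)[:,:,::-1]
cv2.imwrite('pics/e.png',np.hstack([f(im[110:260,270:370]),f(s[130:280,260:350])]))"
```

```text
end px 183 angle(centroid) -2.9 fit 0.9 rmax 140.0 base offset t -6.7
```

View pics/e.png

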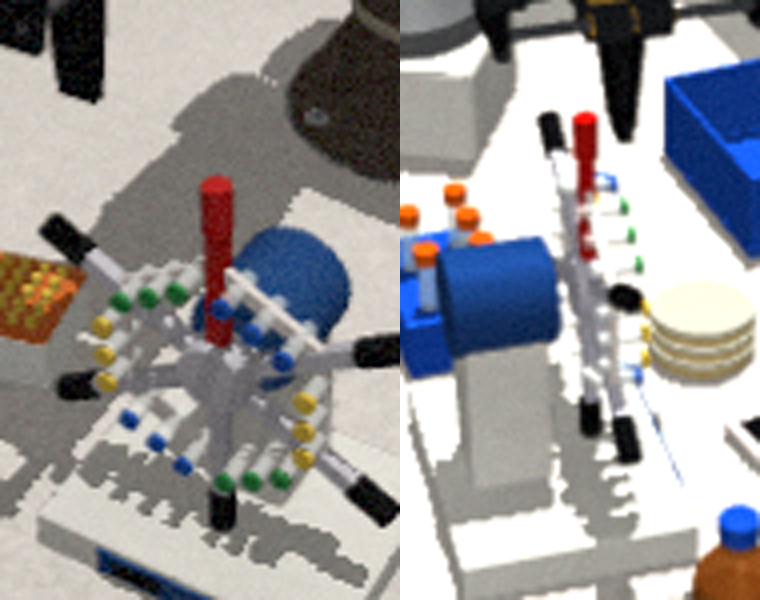

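Red looks upright, with its tip at (217,183) in the left crop and (585,120) in the right. I'll triangulate the ends to get the angle in degrees.

Run:
```python
from h import *
S=r.camera_info("scene");T=r.camera_info("side")
pr={0:((217,183),(185,120)),180:((222,527),(191,435)),60:((399,350),(147,116)),-60:((45,220),(225,297)),-120:((60,387),(228,460)),120:((392,520),None)}
for k,(a,b) in pr.items():
    A=ray(S,270+a[0]/4,110+a[1]/4)
    o,d=A; p=o+d*((H-o)@N)/(d@N)-H; s=f"{k} scene-plane dev {np.degrees(np.arctan2(p@Tt,p[2]))-k:.1f} r {np.linalg.norm(p):.0f}"
    if b and k!=60:
        q,e=tri(A,ray(T,260+b[0]/4,130+b[1]/4)); q=q-H; s+=f" tri dev {np.degrees(np.arctan2(q@Tt,q[2]))-k:.1f} r {np.linalg.norm(q):.0f} e {e:.1f}"
    print(s)
```

```text
0 scene-plane dev -2.0 r 135 tri dev -2.6 r 133 e 1.8
180 scene-plane dev -1.6 r 140 tri dev -1.8 r 139 e 0.2
60 scene-plane dev -1.6 r 128
-60 scene-plane dev -1.9 r 136 tri dev -1.6 r 136 e 4.7
-120 scene-plane dev -1.6 r 139 tri dev -1.2 r 136 e 5.1
120 scene-plane dev -0.6 r 136
```

All the ends agree on about -1.7°, well within 5°, and the hand is clear. I'm handing the job in.

```bash
python3 -c "
from bench import r
print(r.finish_job())"
```

```text
the job is handed in; nothing more can be done
None
```

The job is handed in: three gentle fingertip pushes brought the red spoke to about 2° from straight up by my camera measurement (limit 5°), and the hand is clear of the wheel. I saw no shift of the rotator or bystanders in the pictures, but the hand-in gave no verdict.

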